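# Draw the sampling tray under the spout and release a sample

### The job

Hook a fingertip behind the yellow lip of the sampling tray and gently draw the tray out along its rails until the white sample jar standing in it is centred under the steel spout. Leave the tray there, then press the green button fully down with a fingertip to release the sample, and let it go. The jar only rides along: do not touch or lift it, do not press the red button, and leave the spout, the ring, the bottle and the wrench where they are.

Things in the scene. Friction and masses are not known exactly. Their poses are not given: they have to be found in the camera images.
- station: fixed blue bed 466 x 150 mm with two guide rails (tops 30 mm above the bench). Origin on the bench under the lip's inner face, tray fully in; x runs along the rails to the block, z up; the tray draws out along -x. Bed: x -140 to 326 mm. White rear block: x 276 to 326, 42 mm high, with a post 34 mm wide, 159 mm high. Steel beam 18 mm wide over the tray's centre line: x 100 to 296, 137 to 159 mm up.
- tray: steel tray 112 mm wide, 265 mm long; starts fully in, draws out up to 150 mm along the station's -x against light friction (about 2.5 N, no spring) and stays where it is left. Axes as the station; origin moves with it, on bench height under the lip's inner face. Floor's top 19 mm above the bench. Tray and jar weigh about 0.7 kg.
- lip_top (a point): middle of the top edge of the inner (rear) face of the yellow lip at the tray's front end, 50 mm above the bench. The lip is an upright plate 8 mm thick, 112 mm wide, 31 mm above the tray floor. Axes as the tray: -x is the way out, +x goes to the tray floor behind the lip, bare for 185 mm up to the jar's orange holder (side walls 6 mm high).
- jar_mouth (a point): centre of the open mouth of the white sample jar, 60 mm diameter, 60 mm high, 79 mm above the bench; a loose jar that stands in a low orange holder in the tray with about 3 mm play, 225 mm behind the lip's inner face.
- spout (a point): centre of the lower end of the steel spout, 22 mm diameter, 97 mm above the bench, hanging from a black carriage (36 x 44 mm, 131 to 165 mm up) clamped on the beam over the tray's centre line, 55 to 105 mm further out (station -x) than the jar at the start. It stays where it is; the jar has to come under it.
- green_button_top (a point): centre of the top of the green push button, 30 mm diameter, travel 6 mm downwards, fully down at about 5 N, springs back. It and the red button, 90 mm apart, stand on a fixed grey panel 90 x 170 mm, 40 mm high.
- green_button (a joint): travel of the green button in m: 0 released, 0.006 fully down
- red_button_top (a point): centre of the top of the red push button, of the same kind; not to be pressed
- red_button (a joint): travel of the red button in m: 0 released, 0.006 fully down
- dosing_ring: loose aluminium ring, 104 mm outside and 52 mm inside diameter, 18 mm high, lying on the bench; origin at the centre of its underside. Leave alone.
- capsule_bottle_center (a point): loose amber bottle, 46 mm diameter, 78 mm high, upright beside the station; point on its axis half-way up. Leave alone.
- wrench: loose steel wrench 150 mm long, lying beside the station; origin at its middle underneath. Leave alone.
Mind the look-alikes: they are no part of the job. What is shaped like the part that bears jar_mouth but blue or pink is not meant.

How it is judged:
On the way, in this order (a step that is already met when the one before it is completed fails the run):
1. a fingertip draws the tray out (contact force between the fingers and tray above 0.5 N and distance of tray from where it was at the start of the episode above 0.02 m), for 0.05 s.
2. the jar is under the spout and the tray is let go (horizontal distance between jar_mouth and spout below 0.012 m and contact force between the fingers and tray below 0.1 N and linear speed of tray below 0.01 m/s), for 0.2 s.
3. the green button is pressed fully down (value of joint green_button above 0.0045 m and horizontal distance between jar_mouth and spout below 0.012 m), for 0.05 s.
At the end, for the whole second after the job is handed in: the jar stands upright in the tray with its mouth's centre within 12 mm (level distance) of the spout's axis, the tray at rest, both buttons up (horizontal distance between jar_mouth and spout below 0.012 m and angle between jar_mouth's own z axis and vertical below 0.1 rad and height (world z) of jar_mouth between 0.072 and 0.086 m and linear speed of tray below 0.005 m/s and value of joint each of green_button, red_button below 0.002 m); the robot touches nothing.
It fails at once if the jar is touched by the robot, lifted or tipped (contact force between any of the arm, the fingers and jar above 0.3 N or height (world z) of jar_mouth above 0.091 m or angle between jar_mouth's own z axis and vertical above 0.25 rad).
It fails at once if the tray is handled roughly (over 25 N) (contact force between the fingers and tray above 25 N).
It fails at once if the green button is pressed with the jar not under the spout (value of joint green_button above 0.003 m and horizontal distance between jar_mouth and spout above 0.014 m).
It fails at once if the red button is pressed (value of joint red_button above 0.003 m).
It fails at once if the spout is displaced by 8 mm, or the ring, bottle or wrench by 15 mm (distance of spout from where it was at the start of the episode above 0.008 m or distance of any of dosing_ring, capsule_bottle_center, wrench from where it was at the start of the episode above 0.015 m).
It also fails if it takes over 48 s, if anything falls off the work surface, if the arm or the gripper's body presses on something with over 40 N, if the wrist force passes 120 N, or if a joint passes its speed limit or range.

### The arm

A 6-joint arm with a two-finger parallel gripper is mounted at the origin on the work surface. World frame = base frame: x ahead of the robot, y to its left, z up, the work surface at z = 0. Lengths are in m, angles in rad, forces in N, time in s.
With the tool pointing down it reaches from about 0.4 to 0.825 m from the base axis. Payload 7 kg.
Tool frame: the origin (TCP) lies between the finger pads; the fingertips stand 17 mm ahead of it and the grasp point (between the pads) lies 2 mm behind it; z points along the fingers, y is the line along which they close (so a half turn about z gives the same grasp; the last joint's range is limited). The gripper opens to 88 mm and grips with 3 to 60 N. Pads are 19 mm wide; open, the fingers measure 130 mm over their backs; the gripper's body (78 mm by 193 mm) begins 47 mm behind the grasp point.
Start: joints at [1.437, 0.359, 0.012, 0, -1.224, -0.288], TCP at [0.276, 0.616, 0.244] pointing down, gripper open.
Joint ranges: [-3.07, 3.07], [-1.43, 2.12], [-1.02, 1.25], [-3.03, 1.67], [-3.05, -0], [-3.03, 3.03]. Speed limits (rad/s): [2.39, 2.39, 3.01, 3.14, 3.14, 3.14].

### API

Orientations are given as a 3x3 rotation matrix whose columns are the frame's x, y, z axes.
In Python, from bench import telemetry, capture, ticket gives the robot as it stands. The module is installed in compiled form; this text tells all that it offers.
- The arm moves only by the tool arm_command, never from a script. Its argument "steps" is a list of rows, each a list of 3 entries, a list of its own where there are three numbers: the shift along the world's x, y, z in cm, then the turn, a rotation vector about the world's x, y, z in rad, then the closure, from 0 (fully open) to 1 (shut). A call has 1 to 5 rows; each row is the pose to reach, as a shift and turn from the pose commanded when the call began; what a row does not reach only later rows make up. A row lasts 1/8 s, in which the tool goes at most 62.5 mm and 10.7 degrees, less where a joint would pass 70% of its speed; a pose out of reach is approached as far as the arm can. A call with a gripper value outside its range is refused whole. The fingers move at their own pace and stop on an object; "newtons" is the grip in N (left out, the last holds). Time passes only in rows, so rows that repeat a pose let the fingers close. It gives the time, the measured TCP pose, the force, the opening and the grip force at its end, in the units of the state.
- telemetry.get_state(): the state, without advancing time (a new reading comes with each control period).
- capture(name): name is "scene" or "top" or "wrist"; returns a dict with "frame" (384x512x3 uint8, red, green, blue), "mtx" (3x3 intrinsics, pixels), "R" (3x3) and "t" (3): a world point X has camera coordinates R X + t; the wrist camera has in their place "T_tool_cam" (4x4, takes a point from camera to tool coordinates, whose origin is the TCP and whose axes are the flange's). Camera axes: x right, y down, z forward; pixel columns grow to the right and rows downward; lengths in m; the calibration is good to about 2 mm. A picture is of the moment at which its call begins: read the wrist's pose just before it. There is no depth.
- ticket.sign_off(): hands the job in; it is judged then, once.
The state is a dict: "t": time; "q": joint angles; "joint_velocities": joint speeds; "joint_torque": joint torques, N m; "eef_pos": TCP position; "tool_rot": TCP orientation; "wrist_force": force on the tool from outside, world axes, zero at the start; "ft_torque": the same for the moment, N m; "width": finger opening in m; "gripper_force": force on a finger pad.
Only numpy, scipy, OpenCV 4.12 (cv2) and the standard library are available. Lean on these libraries where they do the work, as an engineer would, in place of code of your own. Each camera call takes 0.05 s, during which the arm holds its last target. There are 200 camera calls.

## Working session

There is one attempt and no reset: what is moved stays moved. The work goes in short steps, Python scripts to look and compute and a tool call to move; the robot and the scene stay as the last step left them, time stands still between calls to the robot, and variables do not carry over. Pictures are saved under pics/ and viewed, at most 10 in all, crops included, and the job is handed in when it is done.

Besides the shell and the picture viewer there is one more tool, called after "Emit:" as name(argument=value, ...) on one line, values as JSON. arm_command: Moves the arm, as the interface text tells. Its arguments: {"type":"object","properties":{"steps":{"type":"array","items":{"type":"array"}},"newtons":{"type":"number"}},"required":["steps"]}

```bash
mkdir -p pics; cat > h.py <<'E'
import numpy as np, cv2
from bench import telemetry, capture, ticket
def ray(c,uv,z):
    d=c["R"].T@np.linalg.inv(c["mtx"])@np.array([uv[0],uv[1],1.]); o=-c["R"].T@c["t"]
    return o+d*(z-o[2])/d[2]
def proj(c,X):
    p=c["mtx"]@(c["R"]@np.array(X,float)+c["t"]); return p[:2]/p[2]
E
python3 - <<'E'
from h import *
import pickle
d={}
for n in("scene","top"):
    d[n]=c=capture(n); 
    print(n,-c["R"].T@c["t"])
pickle.dump(d,open("c.pkl","wb"))
for n in d: cv2.imwrite(f"pics/{n}0.png",cv2.resize(d[n]["frame"][:,:,::-1],(800,600),interpolation=cv2.INTER_CUBIC))
E
```

```text
scene [1.18300855 0.10500228 0.75748163]
top [ 0.51105914 -0.04718044  1.16402489]
```

View pics/scene0.png

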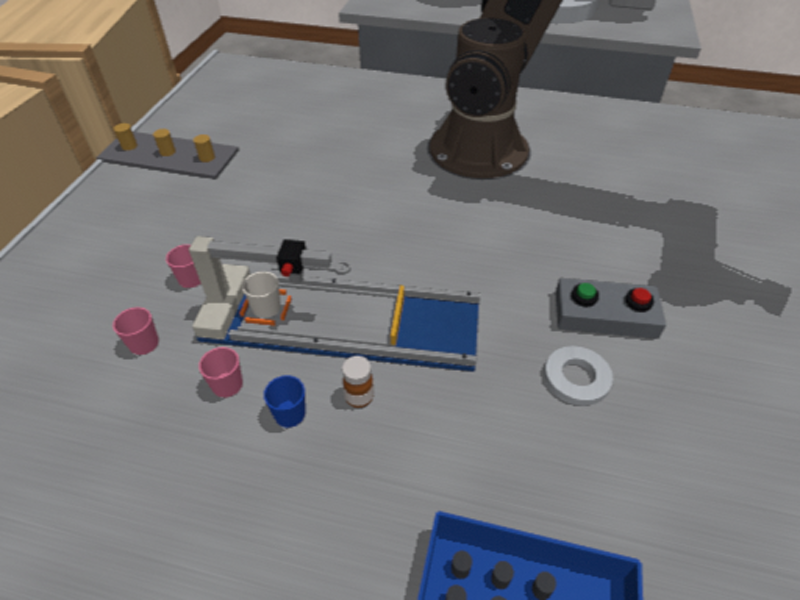

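View pics/top0.png

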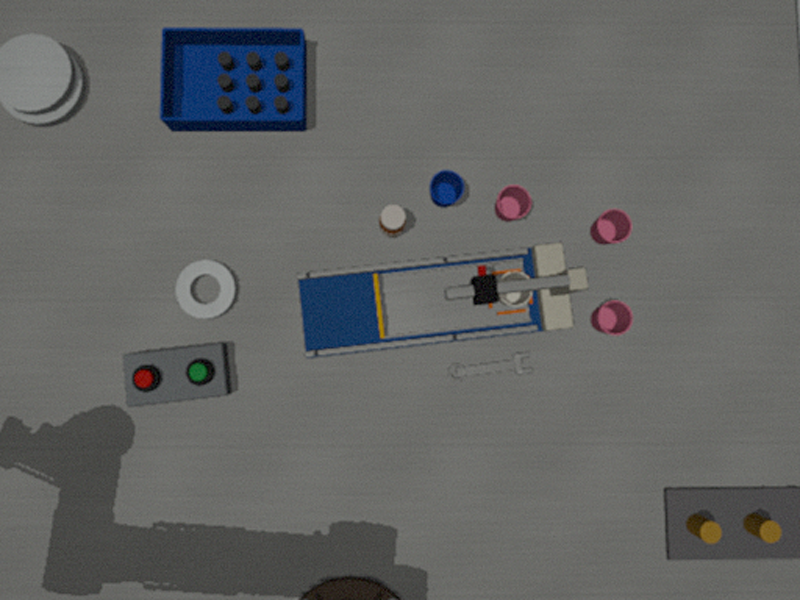

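The scene holds one white jar in the orange holder, at top (515,290) and scene (262,295). The blue cup at top (447,188) and the pink cups at (513,203), (612,226) and (612,318) are look-alikes standing outside the tray. The yellow lip is at (380,305), the green button at (200,372) and the red one at (145,378). The black carriage is at (484,290). Next I'll measure these and confirm with a crop.

```bash
cat > m.py <<'E'
from h import *
def masks(c):
    h=cv2.cvtColor(c["frame"],cv2.COLOR_RGB2HSV); r=lambda a,b:cv2.inRange(h,a,b)
    return dict(yellow=r((20,150,100),(30,255,255)),green=r((45,120,40),(80,255,255)),
      red=r((0,200,80),(4,255,255))|r((175,200,80),(180,255,255)),black=r((0,0,0),(180,255,30)))
def blobs(m,amin=25):
    n,l,s,ce=cv2.connectedComponentsWithStats(m)
    return [(s[i,4],ce[i].round(1),s[i,:4]) for i in range(1,n) if s[i,4]>=amin]
E
python3 - <<'E'
from m import *
import pickle
d=pickle.load(open("c.pkl","rb"))
for n,c in d.items():
    for k,m in masks(c).items():
        for b in blobs(m): 
            print(n,k,b[0],b[1],b[2],[ray(c,b[1],z)[:2].round(4) for z in {"yellow":(.05,),"green":(.05,),"red":(.05,),"black":(.165,)}[k]])
a=d["top"]["frame"][140:235,180:385]; b=d["scene"]["frame"][140:250,110:320]
A=cv2.resize(a,(800,300),interpolation=2);B=cv2.resize(b,(573,300),interpolation=2)
B=cv2.copyMakeBorder(B,0,0,0,227,0)
cv2.imwrite("pics/crop1.png",np.vstack([A,B])[:,:,::-1])
E
```

```text
scene yellow 119 [253.7 202.1] [250 183   8  37] [array([ 0.5961, -0.048 ])]
scene green 100 [375. 186.] [369 181  13  11] [array([0.4639, 0.251 ])]
scene red 39 [183.3 171.8] [180 169   7   7] [array([ 0.5363, -0.2636])]
scene red 80 [410.2 189.2] [405 185  12   9] [array([0.4534, 0.3413])]
scene black 247 [334.    5.7] [323   0  24  16] [array([-0.4178,  0.0359])]
scene black 158 [324.1  19.3] [314  12  20  16] [array([-0.275 ,  0.0122])]
scene black 52 [319.1  45.7] [311  37  14  23] [array([-0.0535,  0.0213])]
scene black 777 [303.   56.7] [287  40  33  34] [array([ 0.0369, -0.0206])]
scene black 233 [186.1 162.9] [177 154  18  21] [array([ 0.6117, -0.2084])]
scene black 81 [373.  191.2] [366 184  17  12] [array([0.5978, 0.2234])]
scene black 82 [407.4 194.4] [400 186  18  13] [array([0.5894, 0.2965])]
top yellow 108 [242.  195.3] [239 175   7  41] [array([ 0.5787, -0.0515])]
top yellow 132 [492.4 339.8] [486 333  14  14] [array([ 0.198 , -0.7046])]
top yellow 136 [454.1 340.2] [448 334  13  13] [array([ 0.198 , -0.6034])]
top green 118 [126.3 237.8] [121 232  12  12] [array([0.4682, 0.2521])]
top red 100 [ 91.3 242.1] [ 86 237  12  11] [array([0.4576, 0.3428])]
top black 226 [310.  185.1] [302 176  17  19] [array([ 0.5956, -0.214 ])]
top black 68 [131.5 237.2] [123 230  14  16] [array([0.474, 0.209])]
top black 68 [ 97.3 241.6] [ 87 234  16  16] [array([0.4642, 0.2886])]
```

View pics/crop1.png

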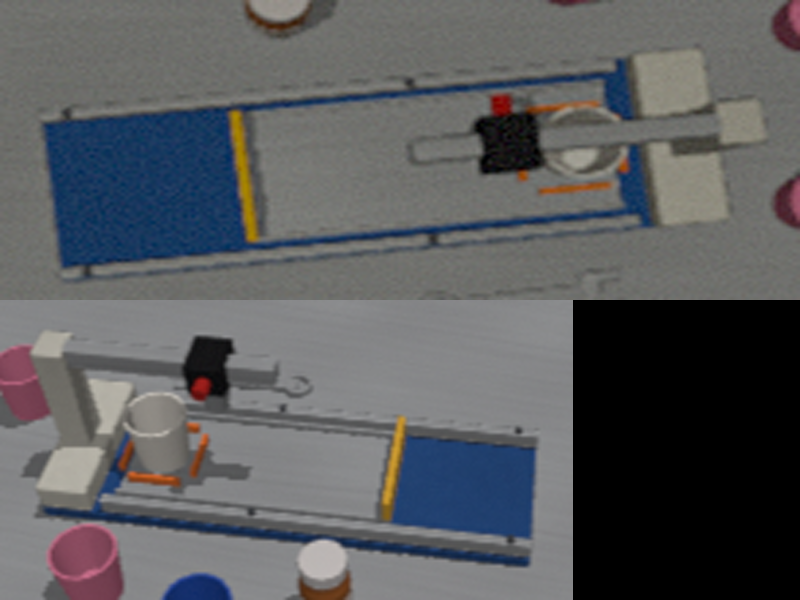

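The crop confirms it: the white jar stands in the orange holder at the block end, with the black carriage and its red knob between it and the lip.

```bash
python3 - <<'E'
from m import *
import pickle
d=pickle.load(open("c.pkl","rb")); c=d["top"]; s=d["scene"]
h=cv2.cvtColor(c["frame"],cv2.COLOR_RGB2HSV)
def tri(a,b):
    A=[];B=[]
    for cc,uv in((c,a),(s,b)):
        P=cc["mtx"]@np.c_[cc["R"],cc["t"]]
        for i in(0,1):
            r=uv[i]*P[2]-P[i]; A.append(r[:3]);B.append(-r[3])
    return np.linalg.lstsq(np.array(A),np.array(B),rcond=None)[0].round(4)
print("green",tri((126.3,237.8),(375,186)),"red",tri((91.3,242.1),(410.2,189.2)))
m=masks(c)
def pts(mask,z): 
    v,u=np.nonzero(mask); return np.array([ray(c,p,z)[:2] for p in zip(u,v)])
y=m["yellow"].copy(); y[:,300:]=0
p=pts(y,.05); v=cv2.fitLine(p.astype(np.float32),2,0,.01,.01).ravel(); print("lip dir",v)
n=np.array([v[1],-v[0]]); n*=-np.sign(n[1]); print("x axis from lip",n, "extent along lip",np.ptp((p@v[:2])), "thick",np.ptp(p@n))
# bed blue strips
b=cv2.inRange(h,(100,120,40),(125,255,255)); b[:150]=0;b[240:]=0
for lo,hi in((150,185),(195,240)):
    q=b.copy(); q[:lo]=0;q[hi:]=0;q[:,:255]=0;q[:,325:]=0
    P=pts(q,.012); print("strip",len(P),cv2.fitLine(P.astype(np.float32),2,0,.001,.001).ravel())
k=m["black"].copy(); k[:,:290]=0;k[:,330:]=0;k[220:]=0
r=cv2.minAreaRect(pts(k,.165).astype(np.float32)); print("carriage",r)
ks=m["black"].copy()
# holder orange
o=cv2.inRange(h,(5,150,100),(17,255,255)); 
for bb in blobs(o,4): print("orange",bb, ray(c,bb[1],.025)[:2].round(4))
E
```

```text
green [0.4684 0.2505 0.0546] red [0.4578 0.3406 0.0546]
lip dir [ 0.9941032   0.10843798  0.5787578  -0.0515705 ]
x axis from lip [ 0.10843798 -0.9941032 ] extent along lip 0.10757699671264986 thick 0.0068383196824899906
strip 107 [ 0.10996323 -0.99393564  0.65502375 -0.18393657]
strip 123 [ 0.10952008 -0.9939846   0.533077   -0.18057632]
carriage ((0.5960568189620972, -0.21311160922050476), (0.04163338243961334, 0.037058960646390915), 7.089841842651367)
orange (np.int32(12), array([320. , 173.8]), array([315, 173,  10,   2], dtype=int32)) [ 0.6384 -0.2653]
orange (np.int32(4), array([339.5, 192.5]), array([339, 192,   2,   2], dtype=int32)) [ 0.5869 -0.3178]
orange (np.int32(6), array([313.5, 195. ]), array([313, 194,   2,   3], dtype=int32)) [ 0.5803 -0.2464]
orange (np.int32(27), array([326.9, 199.1]), array([318, 198,  18,   3], dtype=int32)) [ 0.569  -0.2829]
```

```bash
python3 - <<'E'
from h import *
s=telemetry.get_state(); R=s["tool_rot"]; print(s["t"],s["eef_pos"],np.round(R,3))
R=np.array(R)
xs=np.array([.1095,-.994,0])
for sg in(1,-1):
    y=np.array([.994,.1095,0])*sg; z=np.array([0,0,-1.]); T=np.c_[np.cross(y,z),y,z]
    print(cv2.Rodrigues(T@R.T)[0].ravel())
print((np.array([.5792,-.0555,0])+.03*xs-s["eef_pos"])*100)
E
```

```text
0.1 [0.27620219 0.61545651 0.24273648] [[ 0.912 -0.409 -0.   ]
 [-0.409 -0.912 -0.001]
 [ 0.     0.001 -1.   ]]
[1.31581414e-03 1.17164046e-03 2.10240868e+00]
[ 1.01241429e-03 -1.13699473e-03 -1.03918335e+00]
[ 30.62828132 -70.07765062 -24.27364763]
```

Emit:
arm_command(steps=[[[2.4,-5.5,0],[0,0,-0.1],1],[[4.8,-11,0],[0,0,-0.26],1],[[7.2,-16.5,0],[0,0,-0.42],1],[[9.6,-22,0],[0,0,-0.58],1],[[12,-27.5,0],[0,0,-0.7],1]])

```text
t: 0.72
eef_pos: [0.3967, 0.3388, 0.2434]
tool_rot: [[0.43, -0.903, -0.0], [-0.903, -0.43, -0.0], [0.0, 0.0, -1.0]]
wrist_force: [1.4, 0.3, -0.6]
width: 0.0429
gripper_force: 0.0
```

Emit:
arm_command(steps=[[[2.4,-5.5,0],[0,0,-0.08],1],[[4.8,-11,0],[0,0,-0.16],1],[[7.2,-16.5,0],[0,0,-0.24],1],[[9.6,-22,0],[0,0,-0.32],1],[[12,-27.5,0],[0,0,-0.339],1]])

```text
t: 1.35
eef_pos: [0.5167, 0.064, 0.2436]
tool_rot: [[0.109, -0.994, 0.0], [-0.994, -0.109, 0.0], [-0.0, -0.0, -1.0]]
wrist_force: [1.0, 0.7, 0.2]
width: 0.0007
gripper_force: 0.0
```

Emit:
arm_command(steps=[[[2,-4.5,0],[0,0,0],1],[[4,-9,0],[0,0,0],1],[[6.6,-15.1,0],[0,0,0],1],[[6.6,-15.1,0],[0,0,0],1],[[6.6,-15.1,0],[0,0,0],1]])

```text
t: 1.98
eef_pos: [0.582, -0.0856, 0.2428]
tool_rot: [[0.108, -0.994, -0.001], [-0.994, -0.108, 0.0], [-0.0, 0.001, -1.0]]
wrist_force: [-0.1, 0.7, -0.6]
width: 0.0005
gripper_force: 0.0
```

Emit:
arm_command(steps=[[[0,0,-5],[0,0,0],1],[[0,0,-10],[0,0,0],1],[[0,0,-14],[0,0,0],1],[[0,0,-15],[0,0,0],1],[[0,0,-15],[0,0,0],1]])

```text
t: 2.6
eef_pos: [0.5826, -0.0844, 0.0941]
tool_rot: [[0.111, -0.994, -0.0], [-0.994, -0.111, -0.0], [0.0, 0.0, -1.0]]
wrist_force: [0.4, 0.1, 0.8]
width: 0.0005
gripper_force: 0.0
```

```bash
python3 - <<'E'
from h import *
c=capture("scene")
cv2.imwrite("pics/s1.png",cv2.resize(c["frame"][120:260,100:320],(800,509),interpolation=2)[:,:,::-1])
E
```

```text
(no output)
```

View pics/s1.png

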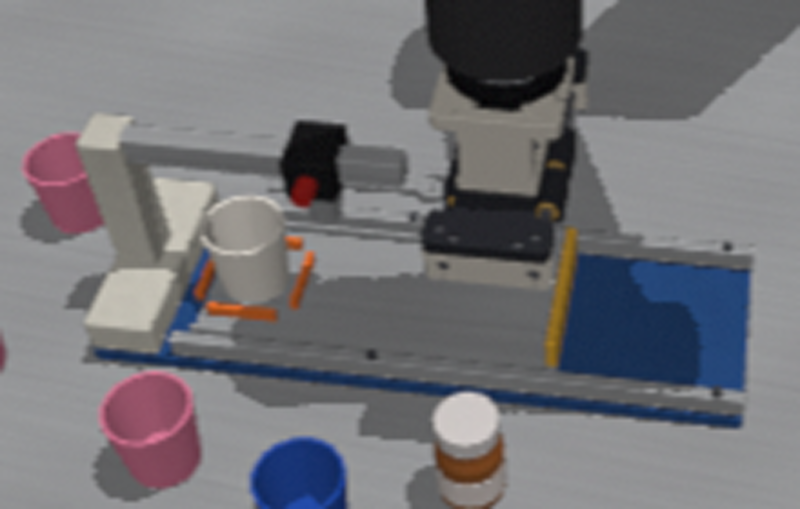

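The gripper hangs clear behind the lip, with about 70 mm between it and the beam end. The spout's lower end shows at about crop (325,218). Lowering now.

Emit:
arm_command(steps=[[[0,0,-2],[0,0,0],1],[[0,0,-4],[0,0,0],1],[[0,0,-5],[0,0,0],1],[[0,0,-5],[0,0,0],1],[[-0.05,0.5,-5],[0,0,0],1]])

```text
t: 3.28
eef_pos: [0.5826, -0.0801, 0.0447]
tool_rot: [[0.11, -0.994, 0.002], [-0.994, -0.11, 0.0], [0.0, -0.002, -1.0]]
wrist_force: [-0.2, -0.2, 0.0]
width: 0.0005
gripper_force: 0.0
```

Emit:
arm_command(steps=[[[-0.04,0.4,0],[0,0,0],1],[[-0.08,0.7,0],[0,0,0],1],[[-0.11,1.0,0],[0,0,0],1],[[-0.14,1.3,0],[0,0,0],1],[[-0.18,1.6,0],[0,0,0],1]])

```text
t: 3.9
eef_pos: [0.5802, -0.0643, 0.0436]
tool_rot: [[0.11, -0.994, 0.0], [-0.994, -0.11, -0.0], [0.0, -0.0, -1.0]]
wrist_force: [0.1, -3.5, -0.3]
width: 0.0002
gripper_force: 1.3
```

```bash
python3 - <<'E'
from h import *
import pickle
d=pickle.load(open("c.pkl","rb"))
print(ray(d["scene"],(189.4,179.8),.097), telemetry.get_state()["wrist_force"])
E
```

```text
[ 0.60241841 -0.21351378  0.097     ] [ 0.10191054 -3.48218926 -0.33352208]
```

Emit:
arm_command(steps=[[[-0.06,0.5,0],[0,0,0],1],[[-0.11,1.0,0],[0,0,0],1],[[-0.17,1.5,0],[0,0,0],1],[[-0.22,2.0,0],[0,0,0],1],[[-0.28,2.5,0],[0,0,0],1]])

```text
t: 4.53
eef_pos: [0.5773, -0.0388, 0.0436]
tool_rot: [[0.11, -0.994, 0.0], [-0.994, -0.11, 0.0], [-0.0, -0.0, -1.0]]
wrist_force: [1.5, -2.5, -0.3]
width: 0.0006
gripper_force: 1.4
```

Emit:
arm_command(steps=[[[-0.06,0.5,0],[0,0,0],1],[[-0.11,1.0,0],[0,0,0],1],[[-0.17,1.5,0],[0,0,0],1],[[-0.22,2.0,0],[0,0,0],1],[[-0.28,2.5,0],[0,0,0],1]])

```text
t: 5.15
eef_pos: [0.5747, -0.0138, 0.0436]
tool_rot: [[0.11, -0.994, 0.0], [-0.994, -0.11, 0.0], [-0.0, -0.0, -1.0]]
wrist_force: [2.8, -3.8, -0.9]
width: 0.0001
gripper_force: 1.4
```

```bash
python3 - <<'E'
from m import *
import pickle
d={n:capture(n) for n in("scene","top")}; pickle.dump(d,open("c2.pkl","wb"))
cv2.imwrite("pics/s2.png",np.hstack([cv2.resize(d[n]["frame"][y:y+80,x:x+66],(396,480),interpolation=2) for n,y,x in(("scene",145,155),("top",150,285))])[:,:,::-1])
for n in d:
  for b in blobs(masks(d[n])["yellow"]): print(n,b[1],ray(d[n],b[1],.05))
E
```

```text
top [454.  340.1] [ 0.19830268 -0.60315486  0.05      ]
top [492.2 339.8] [ 0.19801374 -0.70402433  0.05      ]
```

View pics/s2.png

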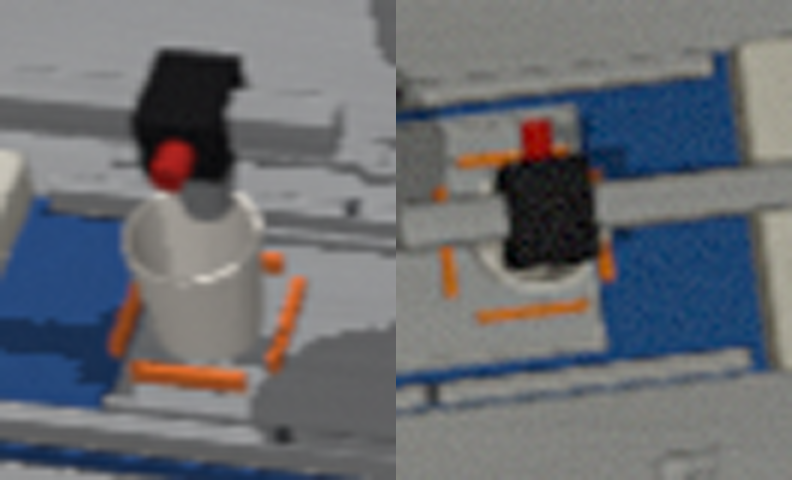

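```bash
python3 - <<'E'
from h import *
import pickle
d=pickle.load(open("c2.pkl","rb")); s=d["scene"]; t=d["top"]
xs=np.array([.1095,-.994,0])
sp=ray(s,(189.4,179.6),.097); j=ray(s,(155+194.5/6-.5,145+236/6-.5),.079)
print("spout",sp,"jar",j,"more draw",(j-sp)@xs, "lateral",np.cross(j-sp,xs)[2])
# top: carriage far edge + holder bars (left/right), z .165 / .025
for u,v,z in((285+597/6-66-.5,150+212/6-.5,.165),(285+(510-396)/6-.5,150+210/6-.5,.165),(285+(447-396)/6-.5,150+272/6-.5,.025),(285+(606-396)/6-.5,150+262/6-.5,.025)):
    print(ray(t,(u,v),z), ray(t,(u,v),z)@xs)
print(sp@xs,j@xs)
E
```

```text
spout [ 0.60175741 -0.213768    0.097     ] jar [ 0.60167504 -0.22316788  0.079     ] more draw 0.009334462654058679 lateral 0.0011111605588828104
[ 0.59615755 -0.23320223  0.165     ] 0.29708226622498946
[ 0.59706732 -0.19836803  0.165     ] 0.26255669557653216
[ 0.58096247 -0.19043476  0.025     ] 0.25290754486525635
[ 0.5852555  -0.26295431  0.025     ] 0.3254620583845985
0.2783778291759753 0.287712291830034
```

Emit:
arm_command(steps=[[[-0.04,0.3,0],[0,0,0],1],[[-0.07,0.6,0],[0,0,0],1],[[-0.1,0.9,0],[0,0,0],1],[[-0.1,0.95,0],[0,0,0],1],[[-0.1,0.95,0],[0,0,0],1]])

```text
t: 5.88
eef_pos: [0.5731, -0.0046, 0.0434]
tool_rot: [[0.11, -0.994, -0.001], [-0.994, -0.11, 0.0], [-0.0, 0.001, -1.0]]
wrist_force: [0.0, -1.3, 0.1]
width: 0.0003
gripper_force: 0.7
```

Emit:
arm_command(steps=[[[0.04,-0.3,0],[0,0,0],1],[[0.1,-0.9,0],[0,0,0],1],[[0.15,-1.4,0],[0,0,0],1],[[0.15,-1.4,2],[0,0,0],1],[[0.15,-1.4,6],[0,0,0],1]])

```text
t: 6.5
eef_pos: [0.5738, -0.0194, 0.1027]
tool_rot: [[0.109, -0.994, -0.004], [-0.994, -0.109, -0.001], [0.0, 0.004, -1.0]]
wrist_force: [0.5, 0.8, -0.2]
width: 0.0002
gripper_force: 0.0
```

```bash
python3 - <<'E'
from m import *
import pickle
d={n:capture(n) for n in("scene","top")}; pickle.dump(d,open("c3.pkl","wb"))
cv2.imwrite("pics/s3.png",np.hstack([cv2.resize(d[n]["frame"][y:y+80,x:x+66],(396,480),interpolation=2) for n,y,x in(("scene",145,155),("top",150,285))])[:,:,::-1])
E
```

```text
(no output)
```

View pics/s3.png

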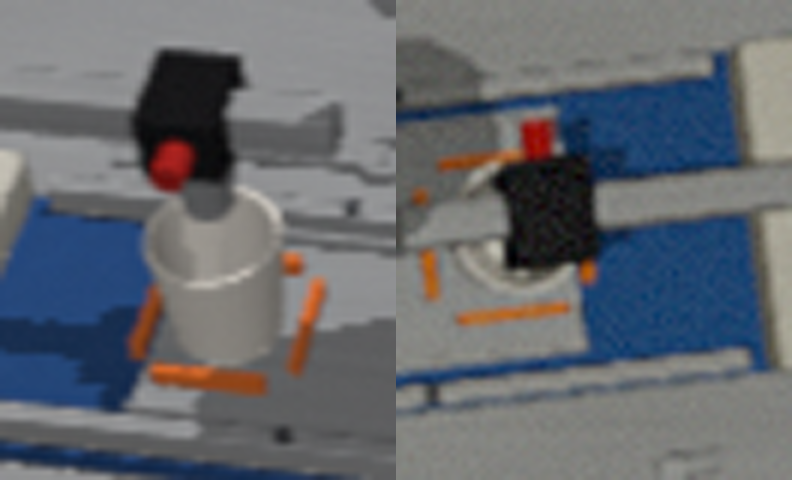

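The jar mouth, centred at about crop (215,238), now sits under the spout. From the pixels, the residual is under about 2 mm. The tray is released, so I'm moving on to the green button.

Emit:
arm_command(steps=[[[0,0,4],[0,0,0],1],[[-2,5,5],[0,0,0],1],[[-4,10.5,5],[0,0,0],1],[[-6.2,16,5],[0,0,0],1],[[-8.4,21.5,5],[0,0,0],1]])

```text
t: 7.22
eef_pos: [0.4902, 0.1977, 0.1536]
tool_rot: [[0.109, -0.994, 0.0], [-0.994, -0.109, 0.0], [-0.0, -0.001, -1.0]]
wrist_force: [0.9, 1.0, 0.3]
width: 0.0006
gripper_force: 0.0
```

Emit:
arm_command(steps=[[[-2.1,5.5,0],[0,0,0],1],[[-2.1,5.5,-2],[0,0,0],1],[[-2.1,5.5,-5],[0,0,0],1],[[-2.1,5.5,-5.5],[0,0,0],1],[[-2.1,5.5,-5.5],[0,0,0],1]])

```text
t: 7.85
eef_pos: [0.4703, 0.2511, 0.0987]
tool_rot: [[0.11, -0.994, -0.0], [-0.994, -0.11, -0.0], [0.0, 0.0, -1.0]]
wrist_force: [0.2, -0.1, 0.7]
width: 0.0009
gripper_force: 0.0
```

```bash
python3 - <<'E'
from h import *
s=telemetry.get_state(); print(s["t"],s["eef_pos"],s["wrist_force"])
from m import *
c=capture("scene"); print([ (b[0],b[1]) for b in blobs(masks(c)["green"],5)])
import pickle
d=pickle.load(open("c3.pkl","rb"))["scene"]
sp=ray(d,(189.4,179.6),.097); j=ray(d,(155+215/6-.5,145+238/6-.5),.079); print(j-sp)
E
```

```text
7.85 [0.47026543 0.25108936 0.09874319] [ 0.19661981 -0.09888025  0.66470621]
[(np.int32(51), array([374.3, 187.9]))]
[-0.00108568 -0.00046911 -0.018     ]
```

Emit:
arm_command(steps=[[[-0.1,0,-1.5],[0,0,0],1],[[-0.1,0,-2.3],[0,0,0],1],[[-0.1,0,-2.7],[0,0,0],1],[[-0.1,0,-3.0],[0,0,0],1],[[-0.1,0,-3.2],[0,0,0],1]])

```text
t: 8.52
eef_pos: [0.4694, 0.2515, 0.0719]
tool_rot: [[0.112, -0.994, 0.002], [-0.994, -0.112, 0.0], [0.0, -0.002, -1.0]]
wrist_force: [-26.2, -8.6, 75.1]
width: 0.0004
gripper_force: 37.6
```

Emit:
arm_command(steps=[[[0,0,0.6],[0,0,0],1],[[0,0,0.6],[0,0,0],1]])

```text
t: 8.78
eef_pos: [0.4691, 0.2514, 0.0737]
tool_rot: [[0.11, -0.994, 0.001], [-0.994, -0.11, 0.001], [-0.001, -0.001, -1.0]]
wrist_force: [-0.9, -1.1, 4.2]
width: 0.0007
gripper_force: 2.3
```

```bash
python3 - <<'E'
from h import *
c=capture("scene"); w=capture("top")
cv2.imwrite("pics/s4.png",np.hstack([cv2.resize(c["frame"][145:225,340:440],(600,480),interpolation=2),])[:,:,::-1])
E
```

```text
(no output)
```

View pics/s4.png

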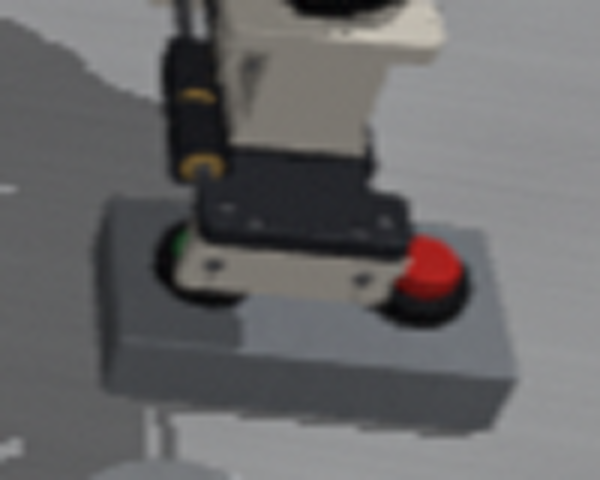

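Emit:
arm_command(steps=[[[0,0,0.15],[0,0,0],1],[[0,0,0.15],[0,0,0],1],[[0,0,0.15],[0,0,0],1]])

```text
t: 9.25
eef_pos: [0.4691, 0.2514, 0.074]
tool_rot: [[0.11, -0.994, 0.0], [-0.994, -0.11, -0.0], [0.0, -0.0, -1.0]]
wrist_force: [-0.5, 0.0, 4.9]
width: 0.0004
gripper_force: 2.2
```

Emit:
arm_command(steps=[[[0,0,0.15],[0,0,0],1],[[0,0,0.15],[0,0,0],1],[[0,0,0.15],[0,0,0],1]])

```text
t: 9.62
eef_pos: [0.4691, 0.2513, 0.0756]
tool_rot: [[0.11, -0.994, 0.0], [-0.994, -0.11, 0.0], [-0.0, -0.0, -1.0]]
wrist_force: [0.6, 0.4, 3.4]
width: 0.0002
gripper_force: 1.7
```

Emit:
arm_command(steps=[[[0,0,0.15],[0,0,0],1],[[0,0,0.15],[0,0,0],1],[[0,0,0.15],[0,0,0],1]])

```text
t: 10.0
eef_pos: [0.4691, 0.2514, 0.0771]
tool_rot: [[0.11, -0.994, 0.0], [-0.994, -0.11, 0.0], [-0.0, -0.0, -1.0]]
wrist_force: [1.0, -0.5, 3.7]
width: 0.0004
gripper_force: 1.3
```

The force falls gradually as the finger lifts, which is the button's own spring, so the 75 N earlier was its end stop: it was fully down. I'll retreat and do a last check.

Emit:
arm_command(steps=[[[0,0,2],[0,0,0],1],[[0,0,6],[0,0,0],1],[[-3,4,11],[0,0,0],1],[[-5,8,12],[0,0,0],1],[[-5,8,12],[0,0,0],1]])

```text
t: 10.62
eef_pos: [0.4179, 0.334, 0.1983]
tool_rot: [[0.113, -0.994, 0.001], [-0.994, -0.113, 0.002], [-0.002, -0.001, -1.0]]
wrist_force: [0.8, -0.4, -0.8]
width: 0.0003
gripper_force: 0.0
```

Emit:
arm_command(steps=[[[0,0,0],[0,0,0],1],[[0,0,0],[0,0,0],1]])

```text
t: 10.88
eef_pos: [0.4188, 0.3302, 0.1962]
tool_rot: [[0.109, -0.994, -0.001], [-0.994, -0.109, -0.001], [0.001, 0.001, -1.0]]
wrist_force: [0.2, 0.7, -0.3]
width: 0.0005
gripper_force: 0.0
```

```bash
python3 - <<'E'
from h import *
c=capture("scene")
cv2.imwrite("pics/s5.png",cv2.resize(c["frame"][120:270,90:450],(800,333),interpolation=2)[:,:,::-1])
E
```

```text
(no output)
```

View pics/s5.png

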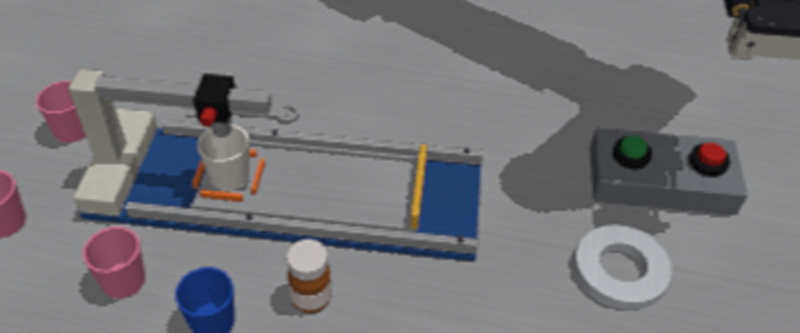

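The jar (222,150) stands under the spout, both buttons (632,150) and (710,155) are up, and the ring and bottle look undisturbed. The arm is clear, so I'm handing in.

```bash
python3 -c "
from bench import ticket
print(ticket.sign_off())"
```

```text
the job is handed in; nothing more can be done
None
```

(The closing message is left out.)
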